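# Lock the bayonet filter cap into the steriliser's water unit

## Task

Take the filter cap with the straight wing grip out of its drying stand and put it into the keyed socket on the steriliser's water unit, with its two pins going down through the two slots. Push it down against the spring until its flange is flush on the socket plate, then, keeping it pushed, twist it a quarter turn clockwise seen from above, to the stop. Finish while still gripping the cap and holding it pressed fully home in that position, and leave the other loose things where they are.

Things in the scene. Friction and masses are not known exactly. Their poses are not given: they have to be found in the camera images.
- stand_a: fixed drying stand, a white plastic ring 68 mm across, 53 mm bore, 34 mm tall; origin at the centre of its underside. The wing cap hangs in it, flange on its rim; it is the right-hand or the left-hand one of the two
- plug_mid (a point): bystander: a grey plug with a plain round knob of 40 mm diameter, flange as the cap's, in the other stand; point on its axis 20 mm above the flange's underside. Leave it alone
- jar: bystander: small glass jar 60 mm across, 70 mm tall; origin at the centre of its underside
- scaler: bystander: steel hand instrument, about 130 mm long and 10 mm thick, lying along its x between the stands and the unit; origin at the middle of its handle's underside
- cup: bystander: steel cup 72 mm across, 85 mm tall; origin at the centre of its underside
- wrench: bystander: steel wrench 150 mm long, lying; origin under its middle
- cap_grip (a point): centre of the wing grip of the loose grey filter cap (about 90 g): a straight upright bar 46 mm long (along this point's x), 16 mm thick (y), 34 mm tall; the point is 17 mm below its top and 17 mm above the flange's top face. z up. At the start the cap hangs upright in one of the two stands, the left or the right one, with any yaw
- cap_seat (a point): centre of the underside of the cap's flange (60 mm disc, 6 mm thick), 23 mm below the wing's centre, same axes. Below it: a round stem, 22 mm diameter, 27 mm long with a coned tip
- cap: the same cap as a whole, origin at the flange's underside, x along the wing. Two steel pins, 9 mm diameter, stick out sideways from the stem along x (in line with the wing), 48 mm over their ends, axis 17.5 mm below the flange's underside. Half a turn of the cap makes no difference
- socket (a point): centre of the socket's mouth on the top face of the fixed steel socket plate (80 mm square, 8 mm thick, its top 88 mm above the work surface). x along the two slots, z up. The opening is 25.4 mm square in the middle, with a slot 13 mm wide on either side reaching 27 mm from the centre along x
- unit: fixed white water unit that carries the socket, yaw within 0.45 rad; its origin lies under the socket on the work surface. Its box reaches from -55 to 75 mm in x and -55 to 135 mm in y, 80 mm tall, with a flat filler lid 6 mm proud on the y side
- plunger (a joint): how far the socket's spring plunger is pressed, m. It meets the stem's tip with the flange 15 mm above the plate (0) and reads 0.015 with the flange flush; the spring takes 5 N at first, 12 N when flush. The cap can turn only in the last 5 mm before flush; a turned cap that is not kept pressed rises 5 mm until its pins bear on the plate from below
- carrier (a joint): rad that the cap's pins have turned the socket's return spring, clockwise from above; about 0.1 less than the cap's own turn, so near 1.45 at the stop (cap turned a quarter). It takes at most 0.1 N m. Anticlockwise the cap cannot turn
- stand_b: the other stand, identical; the round-knobbed plug hangs in it
Mind the look-alikes: they are no part of the job. What is shaped like the cap but yellow is not meant.

How it is judged:
By the outcome, as a careful person would: the job done as asked, in the order asked, and still so for the second after the job is handed in, while the arm keeps its last pose, push and grip.
It also fails if it takes over 42 s, if anything falls off the work surface, if the arm or the gripper's body presses on something with over 40 N, if the wrist force passes 120 N, or if a joint passes its speed limit or range.

## Robot

A 6-joint arm with a two-finger parallel gripper is mounted at the origin on the work surface. World frame = base frame: x ahead of the robot, y to its left, z up, the work surface at z = 0. Lengths are in mm, angles in rad, forces in N, time in s.
With the tool pointing down it reaches from about 275 to 750 mm from the base axis. Payload 10.2 kg.
Tool frame: the origin (TCP) lies on the front face of the gripper's body, between the roots of the fingers; the fingertips stand 73 mm ahead of it and the grasp point (between the pads) lies 54 mm ahead of it; z points along the fingers, y is the line along which they close (so a half turn about z gives the same grasp; the last joint's range is limited). The gripper opens to 85 mm and grips with 20 to 120 N. Pads are 22 mm wide; open, the fingers measure 114 mm over their backs; the gripper's body (76 mm by 85 mm) begins 54 mm behind the grasp point. The pads swing forward as they close: fully open they stand 13 mm farther back than shut.
Start: joints at [-1.422, 0.313, 1.498, -0, 1.331, -0.223], TCP at [190.717, -489.141, 303.894] pointing down, gripper open.
Joint ranges: [-2.94, 2.94], [-0.97, 2.17], [0.19, 2.56], [-1.23, 4.37], [0.02, 3.11], [-2.88, 2.88]. Speed limits (rad/s): [2.39, 2.39, 3.01, 3.14, 3.14, 3.14].

## Interface

Orientations are given as a unit quaternion [w, x, y, z].
In Python, from rig import * gives the robot as it stands.
- The arm moves only by the tool step_arm, never from a script. Its argument "plan" is a list of rows, each an object with "offset": the shift along the tool's x, y, z in cm, a list of three; "rot": the turn, a rotation vector about the tool's x, y, z in degrees, a list of three; "gripper": the finger opening in cm, from 0 to 8.54. In form: [{"offset": [x, y, z], "rot": [wx, wy, wz], "gripper": gripper}, ...]. A call has 1 to 12 rows; each row is the pose to reach, as a shift and turn from the pose commanded when the call began, along the tool's axes at that moment; what a row does not reach only later rows make up. A row lasts 1/10 s, in which the tool goes at most 50 mm and 8.59 degrees, less where a joint would pass 70% of its speed; a pose out of reach is approached as far as the arm can. A call with a gripper value outside its range is refused whole. The fingers move at their own pace and stop on an object; "squeeze" is the grip in N (left out, the last holds). Time passes only in rows, so rows that repeat a pose let the fingers close. It gives the time, the measured TCP pose, the force, the opening and the grip force at its end, in the units of the state.
- sense(): the state, without advancing time (a new reading comes with each control period).
- capture(name): name is "scene" or "top" or "wrist"; returns a dict with "color" (480x640x3 uint8, red, green, blue), "depth" (480x640 float32, mm along the optical axis (not along the pixel's ray), 0 where there is no reading), "vertical_fov" (degrees; the focal length in pixels is half the picture's height over the tangent of half this angle, whatever the lens; pixels are square), "cx", "cy" (the principal point, pixels), "rvec" (rotation vector, rad) and "tvec" (3), from world to camera coordinates, as OpenCV has them; the wrist camera has in their place "mount" (4x4, takes a point from camera to tool coordinates, whose origin is the TCP and whose axes are the flange's). Camera axes: x right, y down, z forward; pixel columns grow to the right and rows downward; lengths in mm; the calibration is good to about 2 mm. A picture is of the moment at which its call begins: read the wrist's pose just before it.
- finish_job(): hands the job in; it is judged then, once.
The state is a dict: "time_s": time; "joints": joint angles; "dq": joint speeds; "tau": joint torques, N m; "eef_pos": TCP position; "ee_rot": TCP orientation; "force": force on the tool from outside, world axes, zero at the start; "wrist_torque": the same for the moment, N m; "grip_width": opening from 0.0 (shut) to 1.0 (fully open); "grip_force": force on a finger pad.
Only numpy, scipy, OpenCV 4.12 (cv2) and the standard library are available. Lean on these libraries where they do the work, as an engineer would, in place of code of your own. Each camera call takes 0.05 s, during which the arm holds its last target. There are 200 camera calls.

## Working session

There is one attempt and no reset: what is moved stays moved. The work goes in short steps, Python scripts to look and compute and a tool call to move; the robot and the scene stay as the last step left them, time stands still between calls to the robot, and variables do not carry over. Pictures are saved under pics/ and viewed, at most 10 in all, crops included, and the job is handed in when it is done.

Besides the shell and the picture viewer there is one more tool, called as name([rows], argument=value, ...), one row to a line, values as JSON. step_arm: Moves the arm, as the interface text tells. Its arguments: {"type":"object","properties":{"plan":{"type":"array"},"squeeze":{"type":"number"}},"required":["plan"]}

```bash
mkdir -p pics
cat > h.py <<'E'
from rig import *
import numpy as np, cv2
from scipy.spatial.transform import Rotation as R
def snap(n):
    s=sense(); c=capture(n)
    q=s['ee_rot']; T=np.eye(4); T[:3,:3]=R.from_quat(q,scalar_first=True).as_matrix(); T[:3,3]=s['eef_pos']
    if 'mount' in c: W=T@np.array(c['mount'])
    else:
        Rm=cv2.Rodrigues(np.array(c['rvec'],float))[0]; W=np.eye(4); W[:3,:3]=Rm.T; W[:3,3]=-Rm.T@np.array(c['tvec']).ravel()
    c['W']=W; c['f']=240/np.tan(np.radians(c['vertical_fov'])/2); c['s']=s
    return c
def ray(c,u,v):
    d=c['W'][:3,:3]@np.array([(u-c['cx'])/c['f'],(v-c['cy'])/c['f'],1]); return c['W'][:3,3],d
def atz(c,u,v,z):
    o,d=ray(c,u,v); return o+d*(z-o[2])/d[2]
def bydepth(c,u,v):
    o,d=ray(c,u,v); return o+d*c['depth'][int(v),int(u)]
def save(c,name,crop=None,k=1):
    im=c['color'][:,:,::-1]
    if crop: x0,y0,x1,y1=crop; im=im[y0:y1,x0:x1]
    cv2.imwrite('pics/'+name,cv2.resize(im,None,fx=k,fy=k,interpolation=cv2.INTER_CUBIC))
def tomove(s,p):
    Rm=R.from_quat(s['ee_rot'],scalar_first=True).as_matrix(); return Rm.T@(np.array(p)-s['eef_pos'])/10
E
python3 - <<'E'
from h import *
import pickle
for n in('top','scene'):
    c=snap(n); save(c,n+'0.png'); pickle.dump(c,open(n+'.pkl','wb'))
print(c['s'])
E
```

```text
{'time_s': 0.05, 'joints': array([-1.42238760e+00,  3.13439971e-01,  1.49842606e+00, -2.40333700e-05,
        1.33100106e+00, -2.23392523e-01]), 'dq': array([ 0.00139287, -0.00203976, -0.00061857, -0.00103299,  0.00142778,
        0.00168378]), 'tau': array([ 3.81231963e-03, -4.13353336e+01, -2.60472161e+01, -1.40951920e-04,
        2.95807622e-03,  2.90364767e-05]), 'eef_pos': array([ 190.6928228 , -488.96727424,  303.3442975 ]), 'ee_rot': array([-6.37209216e-04,  9.82769457e-01,  1.84834490e-01,  1.22221495e-05]), 'force': array([-0.06996792,  0.62491442, -0.62536616]), 'wrist_torque': array([-0.0101005 ,  0.00113583, -0.0627462 ]), 'grip_force': 0.0, 'grip_width': 0.9968939421208346}
```

View pics/top0.png

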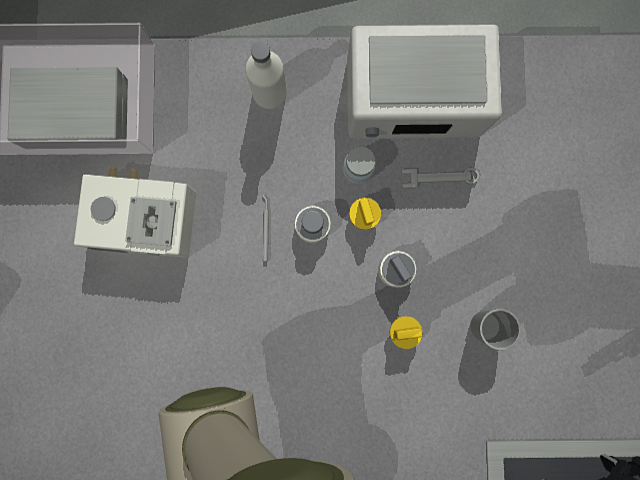

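View pics/scene0.png

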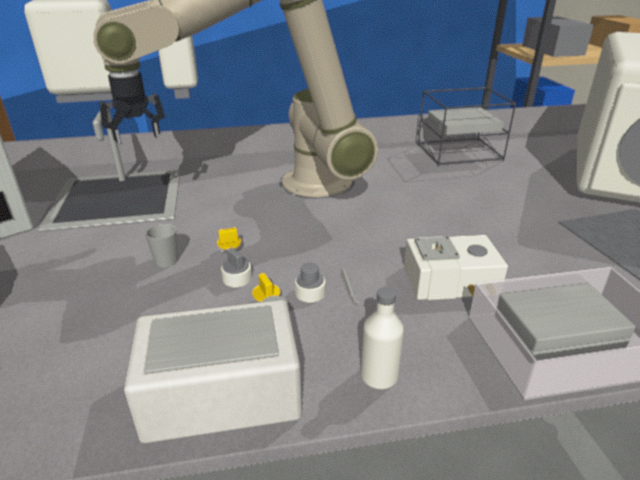

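Candidates in the top view: grey wing cap at (398,268); grey round plug (312,222); yellow look-alikes (365,213) and (406,333). The grey one with a straight bar at (398,268) fits, and the socket is near (151,221). I'll confirm in a crop.

Run:
```python
import pickle,numpy as np,cv2
from h import *
c=pickle.load(open('top.pkl','rb'))
im=c['color'][:,:,::-1]
a=cv2.resize(im[238:298,368:428],(400,400),interpolation=cv2.INTER_CUBIC)
b=cv2.resize(im[191:251,121:181],(400,400),interpolation=cv2.INTER_CUBIC)
cv2.imwrite('pics/crop1.png',np.hstack([a,b]))
print(atz(c,398,268,74),atz(c,151,221,88),bydepth(c,398,268), bydepth(c,165,240), atz(c,312,222,70),c['f'],c['W'])
```

```text
[ 489.41442417 -272.53542845   74.        ] [575.73033224 164.64153985  88.        ] [ 489.29860564 -272.05368457   77.07577821] [541.52234278 138.66026284  90.65802775] [ 573.74306595 -120.02343994   70.        ] 538.3156035127431 [[-8.57284148e-03 -9.96513394e-01  8.29913379e-02  4.53295856e+02]
 [-9.99963145e-01  8.58167387e-03 -2.50298191e-04 -1.22301281e+02]
 [-4.62779096e-04 -8.29904251e-02 -9.96550237e-01  1.03319624e+03]
 [ 0.00000000e+00  0.00000000e+00  0.00000000e+00  1.00000000e+00]]
```

View pics/crop1.png

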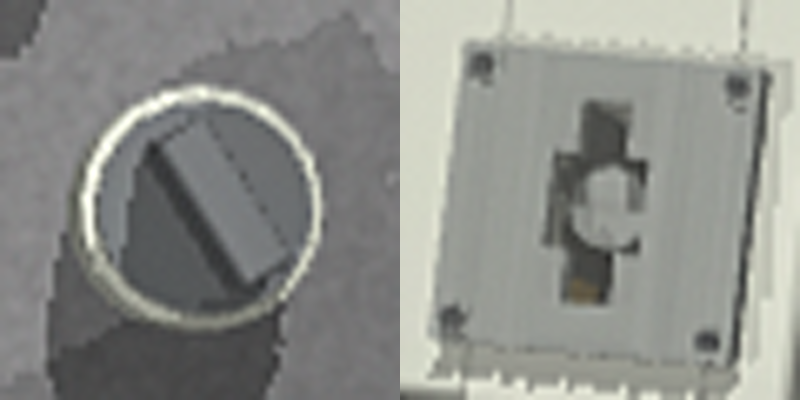

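Confirmed: grey straight-wing cap at about (402,268) in the top view; socket plate centre (150,221), slots along the image's near-vertical. Now I compute the approach.

Run:
```python
import pickle,numpy as np
from h import *
c=pickle.load(open('top.pkl','rb'))
def px(u,v,ox,oy): return ox+u/6.6667-.4,oy+v/6.6667-.4
w=[atz(c,*px(u,v,368,238),74)[:2] for u,v in((160,150),(210,120),(295,245),(245,288))]
p=np.mean(w,0); d=w[2]+w[3]-w[0]-w[1]; print('cap',p,np.degrees(np.arctan2(-d[1],-d[0])),np.hypot(*d)/2)
w=[atz(c,*px(u-400,v,121,191),88)[:2] for u,v in((482,65),(738,87),(707,342),(453,318))]
q=np.mean(w,0); d=w[2]+w[3]-w[0]-w[1]; print('sock',q,np.degrees(np.arctan2(-d[1],-d[0])))
s=sense(); print(tomove(s,[*p,250]))
```

```text
cap [ 489.89868491 -279.16732964] 31.83889302463265 41.57642195241033
sock [575.76026648 166.67387516] -5.751003939551956
[35.49619476 -8.67111272  5.35903892]
```

step_arm([
  {"offset": [5,-1.2,0.8],"rot": [0,0,-3],"gripper": 8.5},
  {"offset": [10,-2.4,1.6],"rot": [0,0,-6],"gripper": 8.5},
  {"offset": [15,-3.7,2.4],"rot": [0,0,-9],"gripper": 8.5},
  {"offset": [20,-4.9,3.2],"rot": [0,0,-11],"gripper": 8.5},
  {"offset": [25,-6.1,4],"rot": [0,0,-11],"gripper": 8.5},
  {"offset": [30,-7.3,4.6],"rot": [0,0,-11],"gripper": 8.5},
  {"offset": [34,-8.3,5],"rot": [0,0,-11],"gripper": 8.5},
  {"offset": [35.5,-8.7,5.4],"rot": [0,0,-11],"gripper": 8.5},
  {"offset": [35.5,-8.7,5.4],"rot": [0,0,-11],"gripper": 8.5},
  {"offset": [35.5,-8.7,5.4],"rot": [0,0,-11],"gripper": 8.5},
])

```text
time_s: 1.1
eef_pos: [489.6, -279.2, 249.6]
ee_rot: [-0.0, 0.96, 0.278, -0.0]
force: [-0.4, 0.2, -0.2]
grip_width: 0.996
grip_force: 0.0
```

Run:
```python
from h import *
import pickle
c=snap('wrist'); save(c,'w1.png'); pickle.dump(c,open('w1.pkl','wb'))
s=c['s'];print(s['time_s'],s['joints'],s['eef_pos'],s['ee_rot'],c['mount'],c['f'])
```

```text
1.1 [-7.25992974e-01  4.43049894e-01  1.45729082e+00 -3.00974075e-04
  1.24205736e+00  2.80584190e-01] [ 489.60672811 -279.19232996  249.58640187] [-2.64651242e-04  9.60456676e-01  2.78429150e-01 -3.35285428e-04] [[-6.09636530e-04 -9.44310966e-01 -3.29053837e-01  8.60158857e+01]
 [ 9.99999800e-01 -5.21063849e-04 -3.57358246e-04  4.52926486e-01]
 [ 1.65999252e-04 -3.29053989e-01  9.44311095e-01 -6.94727538e+01]
 [ 0.00000000e+00  0.00000000e+00  0.00000000e+00  1.00000000e+00]] 388.8503603807306
```

View pics/w1.png

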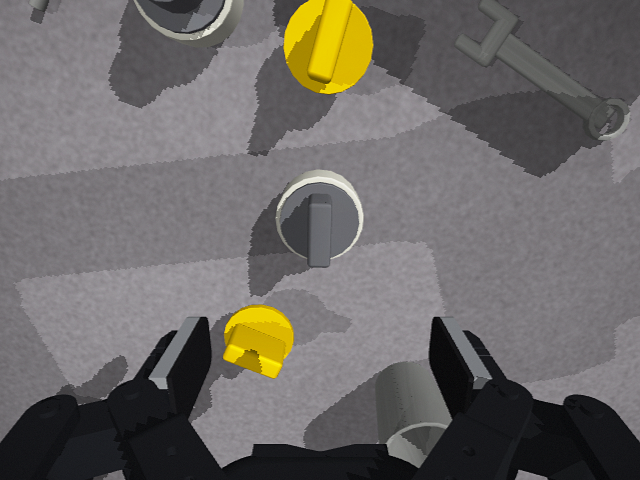

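The wrist view shows the grey wing cap in its stand at (320,220), wing vertical in the image (along tool x); jaws straddle column 320, so alignment looks good.

Run:
```python
import pickle
from h import *
c=pickle.load(open('w1.pkl','rb')); s=c['s']
P=np.array([[bydepth(c,u,v) for u in range(270,370)] for v in range(165,285)])
m=np.abs(P[...,2]-74)<6
from scipy import ndimage as N
l,n=N.label(m); k=np.argmax(N.sum(m,l,range(1,n+1)))+1; Q=P[l==k]
print(len(Q),np.percentile(Q[:,2],[5,50,95]))
r=cv2.minAreaRect(Q[:,:2].astype(np.float32)); print(r)
Rm=R.from_quat(s['ee_rot'],scalar_first=True).as_matrix()
print('tool xy offset cm',tomove(s,[*r[0],57+5+54]),'tool yaw',np.degrees(np.arctan2(Rm[1,0],Rm[0,0])))
f=np.linalg.svd(Q[:,:2]-Q[:,:2].mean(0))[2][0] if len(Q)<20000 else 0; print(np.degrees(np.arctan2(f[1],f[0])))
# white rim centre
m=(np.abs(P[...,2]-37)<7)&(c['color'][165:285,270:370].min(-1)>150); print(m.sum(),cv2.minEnclosingCircle(P[m][:,:2].astype(np.float32)))
```

```text
1528 [71.12316426 73.27225104 74.49158783]
((491.3326721191406, -277.4949035644531), (45.91416549682617, 15.984999656677246), 30.73714828491211)
tool xy offset cm [ 0.24325424 -0.0418294  13.35855332] tool yaw 32.332960627746786
-149.31231858989813
786 ((491.6258850097656, -277.7369384765625), 33.69804382324219)
```

step_arm([
  {"offset": [0.2,0,4],"rot": [0,0,1.6],"gripper": 5},
  {"offset": [0.24,-0.04,8],"rot": [0,0,1.6],"gripper": 5},
  {"offset": [0.24,-0.04,11],"rot": [0,0,1.6],"gripper": 5},
  {"offset": [0.24,-0.04,13],"rot": [0,0,1.6],"gripper": 5},
  {"offset": [0.24,-0.04,13.35],"rot": [0,0,1.6],"gripper": 5},
  {"offset": [0.24,-0.04,13.35],"rot": [0,0,1.6],"gripper": 5},
])

```text
time_s: 1.75
eef_pos: [491.2, -278.3, 116.8]
ee_rot: [0.0, 0.964, 0.264, 0.0]
force: [-0.5, 0.1, 0.7]
grip_width: 0.585
grip_force: 0.0
```

step_arm([
  {"offset": [0,0,0],"rot": [0,0,0],"gripper": 0},
  {"offset": [0,0,0],"rot": [0,0,0],"gripper": 0},
  {"offset": [0,0,0],"rot": [0,0,0],"gripper": 0},
  {"offset": [0,0,0],"rot": [0,0,0],"gripper": 0},
  {"offset": [0,0,0],"rot": [0,0,0],"gripper": 0},
  {"offset": [0,0,0],"rot": [0,0,0],"gripper": 0},
], squeeze=80)

```text
time_s: 2.35
eef_pos: [492.0, -277.9, 117.8]
ee_rot: [0.001, 0.964, 0.265, 0.0]
force: [-1.2, -0.1, 7.7]
grip_width: 0.174
grip_force: 78.6
```

step_arm([
  {"offset": [0,0,-1],"rot": [0,0,0],"gripper": 0},
  {"offset": [0,0,-3],"rot": [0,0,0],"gripper": 0},
  {"offset": [0,0,-6],"rot": [0,0,0],"gripper": 0},
  {"offset": [0,0,-9],"rot": [0,0,0],"gripper": 0},
  {"offset": [0,0,-12],"rot": [0,0,0],"gripper": 0},
  {"offset": [0,0,-14],"rot": [0,0,0],"gripper": 0},
  {"offset": [0,0,-14],"rot": [0,0,0],"gripper": 0},
])

```text
time_s: 3.05
eef_pos: [492.2, -277.8, 259.7]
ee_rot: [0.002, 0.964, 0.265, 0.002]
force: [0.0, -0.0, -1.7]
grip_width: 0.173
grip_force: 78.2
```

Run:
```python
from h import *
s=sense(); print(s['joints'],s['force'],s['grip_width'],s['eef_pos'])
Rm=R.from_quat(s['ee_rot'],scalar_first=True).as_matrix()
print(np.degrees(np.arctan2(Rm[1,0],Rm[0,0])), tomove(s,[530,167,257]), tomove(s,[576,167,257]))
```

```text
[-7.21125372e-01  4.34594429e-01  1.44240367e+00  4.76500034e-05
  1.25867271e+00  3.13596859e-01] [ 0.01064023 -0.02109655 -1.65423334] 0.17346276550566583 [ 492.22719956 -277.83951336  259.69540881]
30.714253533937814 [ 25.96735455 -36.31591821   0.11404276] [ 29.92208373 -33.96651553   0.13463971]
```

Run:
```python
from h import *
print(tomove(sense(),[585,75,257]))
```

```text
[ 25.99688066 -25.5974531    0.174326  ]
```

step_arm([
  {"offset": [2,-2,0],"rot": [0,0,-8],"gripper": 0},
  {"offset": [5,-5,0],"rot": [0,0,-16],"gripper": 0},
  {"offset": [8,-8,0],"rot": [0,0,-24],"gripper": 0},
  {"offset": [11,-11,0],"rot": [0,0,-32],"gripper": 0},
  {"offset": [14,-14,0],"rot": [0,0,-40],"gripper": 0},
  {"offset": [17,-17,0],"rot": [0,0,-48],"gripper": 0},
  {"offset": [20,-20,0],"rot": [0,0,-56],"gripper": 0},
  {"offset": [23,-23,0],"rot": [0,0,-64],"gripper": 0},
  {"offset": [25,-25,0],"rot": [0,0,-72],"gripper": 0},
  {"offset": [26,-25.6,0],"rot": [0,0,-78],"gripper": 0},
  {"offset": [26,-25.6,0],"rot": [0,0,-80],"gripper": 0},
  {"offset": [26,-25.6,0],"rot": [0,0,-80],"gripper": 0},
])

```text
time_s: 4.25
eef_pos: [584.2, 75.8, 255.1]
ee_rot: [-0.001, 0.568, 0.823, -0.001]
force: [0.5, 0.6, -1.0]
grip_width: 0.174
grip_force: 78.2
```

Run:
```python
from h import *
import pickle
c=snap('wrist'); save(c,'w2.png'); pickle.dump(c,open('w2.pkl','wb'))
s=c['s'];print(s['time_s'],s['joints'],s['eef_pos'],s['dq'])
```

```text
4.25 [-6.96710864e-02  4.93008368e-01  1.36532902e+00 -3.27908736e-05
  1.28533012e+00 -4.31958121e-01] [584.15761559  75.81219777 255.10525804] [-0.0159891  -0.00951963  0.00077824 -0.00066462  0.0030049   0.03927807]
```

View pics/w2.png

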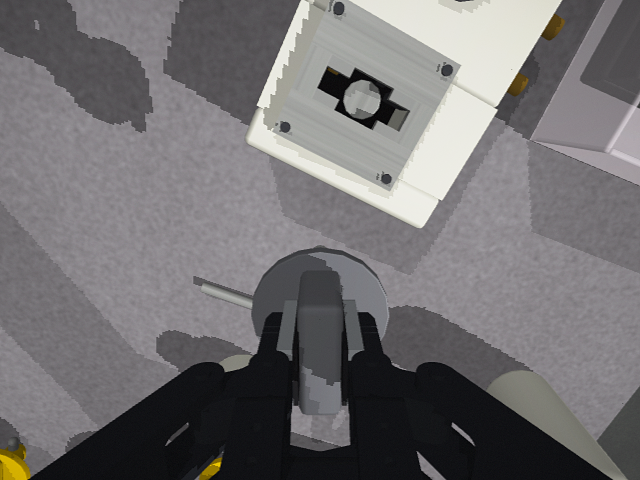

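The socket lies at about (362,101), bolts at (339,8), (447,70), (386,178), (285,127); the held cap is below at (320,300). I need an enlarged crop for accuracy.

Run:
```python
import pickle
from h import *
c=pickle.load(open('w2.pkl','rb')); save(c,'w2c.png',(275,0,465,190),3.15789)
print(c['s']['eef_pos'])
for b in((339,8),(447,70),(386,178),(285,127)): print(atz(c,*b,88),bydepth(c,*b)[2])
# flange/wing tilt of held cap: heights
for b in((320,275),(320,290),(270,300),(370,300),(320,255)): print(b,bydepth(c,*b))
```

```text
[584.15761559  75.81219777 255.10525804]
[547.31015129 204.37848818  88.        ] 89.25632614741164
[615.00716771 197.43078673  88.        ] 90.37448713770866
[607.72434509 129.89203406  88.        ] 89.12977345476261
[540.29099013 136.37584599  88.        ] 90.1863377516197
(320, 275) [577.79424891  95.95297949 184.50809302]
(320, 290) [577.79385162  96.05905904 197.8404909 ]
(270, 300) [563.23138317  74.31639121 176.89833915]
(370, 300) [602.929141    89.45548769 176.96974194]
(320, 255) [575.77303524 101.23626355 177.36745297]
```

View pics/w2c.png

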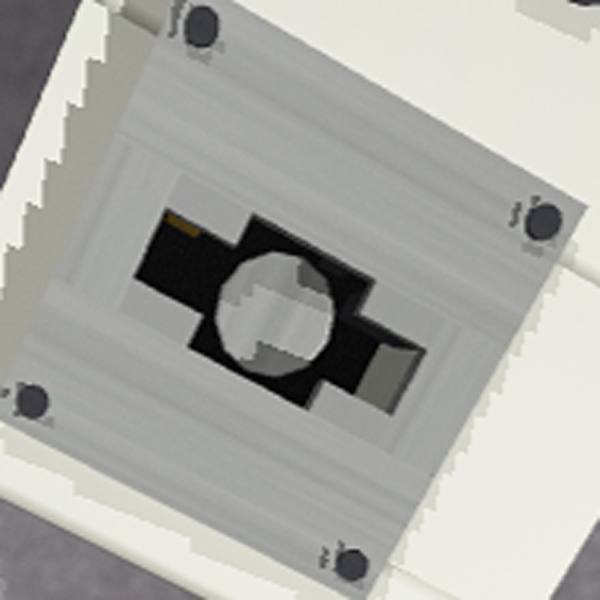

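Run:
```python
import pickle
from h import *
from scipy.optimize import least_squares
c=pickle.load(open('w2.pkl','rb')); s=c['s']
Rm=R.from_quat(s['ee_rot'],scalar_first=True).as_matrix()
g=lambda u,v: atz(c,275+u/3.15789-.34,v/3.15789-.34,88)[:2]
A=np.array([g(*p) for p in((252,213),(375,280),(190,347),(308,408),(165,208),(135,277),(427,350),(393,413))])
sq=A[:4].mean(0); sl=A[4:].mean(0); d=A[6]+A[7]-A[4]-A[5]
print(sq,sl,np.degrees(np.arctan2(d[1],d[0])),np.hypot(*d)/2)
# flange outline: top/left/right arc rows 245..310
pts=[]
for v in range(246,312,2):
    row=[(u,bydepth(c,u,v)) for u in range(235,405)]
    ok=[(u,p) for u,p in row if abs(p[2]-177)<2.5]
    if len(ok)>20: pts+= [ok[0][1],ok[-1][1]]
P=np.array(pts); r=least_squares(lambda x:np.hypot(P[:,0]-x[0],P[:,1]-x[1])-30,s['eef_pos'][:2],loss='soft_l1')
print('flange',r.x,np.abs(r.fun).max(),'in tool',Rm.T@(np.array([*r.x,s['eef_pos'][2]])-s['eef_pos']), np.degrees(np.arctan2(Rm[1,0],Rm[0,0])))
Q=np.array([bydepth(c,u,v) for u in range(260,380) for v in range(255,300)]);Q=Q[abs(Q[:,2]-177)<2.5]
pl=np.linalg.svd(Q-Q.mean(0),full_matrices=0)[2][2]; print('normal',pl)
print(tomove(s,[577.5,167,215]))
```

```text
[577.36679889 166.95714738] [577.52680164 166.99410151] -5.551779658041694 53.48438747948279
flange [585.79971778  74.06396117] 0.916898411007935 in tool [-2.21674686  0.9158882  -0.0036001 ] 110.75800334785013
normal [0.00200966 0.00343662 0.99999208]
[8.75942915 2.6169681  4.01292754]
```

Run:
```python
import pickle
from h import *
c=pickle.load(open('w2.pkl','rb')); s=c['s']
Rm=R.from_quat(s['ee_rot'],scalar_first=True).as_matrix()
for u in (310,316,320,324,330):
    L=np.array([Rm.T@(bydepth(c,u,v)-s['eef_pos']) for v in range(262,440)])
    k=(L[:,2]<50)&(L[:,2]>38); print(u,L[k][:,0].min(),L[k][:,0].max(),np.median(L[k][:,2]), L[::12].round(0)[:, [0,2]].tolist() if u==320 else '')
# wing side edges via rows at the far end
for v in (272,276,280,284):
    L=np.array([Rm.T@(bydepth(c,u,v)-s['eef_pos']) for u in range(285,356)]); k=(L[:,2]<62); print(v,L[k][:,1].min(),L[k][:,1].max())
# flange widths
for v in (280,290,300,310):
    L=np.array([Rm.T@(bydepth(c,u,v)-s['eef_pos']) for u in range(235,405)]); k=abs(L[:,2]-78)<3; print(v,L[k][[0,-1]].round(1).tolist())
```

```text
310 -23.45020634396851 21.466497820347545 44.34880901995732 
316 -22.985506679539416 21.725578431634514 44.458122994308766 
320 -24.049658796642262 21.55926053147223 44.52478251439704 [[24.0, 78.0], [21.0, 71.0], [21.0, 61.0], [22.0, 50.0], [20.0, 44.0], [16.0, 44.0], [11.0, 44.0], [6.0, 46.0], [2.0, 44.0], [-4.0, 45.0], [-8.0, 44.0], [-13.0, 44.0], [-20.0, 46.0], [-227.0, 256.0], [-242.0, 255.0]]
324 -23.294874211175546 21.563212512432166 44.45317742083533 
330 -23.546314476799488 21.656836080494692 44.47137463809176 Traceback (most recent call last):
  File "<stdin>", line 10, in <module>
    return umr_minimum(a, axis, None, out, keepdims, initial, where)
ValueError: zero-size array to reduction operation minimum which has no identity
```

Run:
```python
from h import *
s=sense();print(tomove(s,[576,166.7,225]))
```

```text
[8.82684664 2.45894341 3.03724405]
```

step_arm([
  {"offset": [1,0.3,0],"rot": [0,0,-8],"gripper": 0},
  {"offset": [2.5,0.7,0],"rot": [0,0,-16],"gripper": 0},
  {"offset": [4,1.1,0.5],"rot": [0,0,-24],"gripper": 0},
  {"offset": [5.5,1.5,1],"rot": [0,0,-32],"gripper": 0},
  {"offset": [7,2,1.5],"rot": [0,0,-40],"gripper": 0},
  {"offset": [8,2.3,2],"rot": [0,0,-48],"gripper": 0},
  {"offset": [8.6,2.4,2.5],"rot": [0,0,-56],"gripper": 0},
  {"offset": [8.8,2.45,3],"rot": [0,0,-62],"gripper": 0},
  {"offset": [8.8,2.45,3],"rot": [0,0,-63.7],"gripper": 0},
  {"offset": [8.8,2.45,3],"rot": [0,0,-63.7],"gripper": 0},
  {"offset": [8.8,2.45,3],"rot": [0,0,-63.7],"gripper": 0},
])

```text
time_s: 5.4
eef_pos: [576.4, 166.0, 226.6]
ee_rot: [0.0, 0.05, 0.999, 0.0]
force: [0.7, 0.5, -0.2]
grip_width: 0.177
grip_force: 78.2
```

Run:
```python
from h import *
c=snap('wrist');s=c['s'];save(c,'w3.png')
Rm=R.from_quat(s['ee_rot'],scalar_first=True).as_matrix()
print(s['time_s'],s['joints'],s['eef_pos'],s['force'],s['wrist_torque'],np.degrees(np.arctan2(Rm[1,0],Rm[0,0])),Rm[:,2],tomove(s,[576,166.7,205]))
```

```text
5.4 [ 8.52567301e-02  5.41280989e-01  1.36627099e+00 -2.46613391e-05
  1.23371336e+00 -1.38492990e+00] [576.44212008 165.98468428 226.60492652] [ 0.71149213  0.49638194 -0.22875535] [-0.01934423  0.00377935  0.02677734] 174.2359557535315 [ 3.28107732e-04  4.68304185e-06 -9.99999946e-01] [0.05187679 0.06664835 2.16047836]
```

View pics/w3.png

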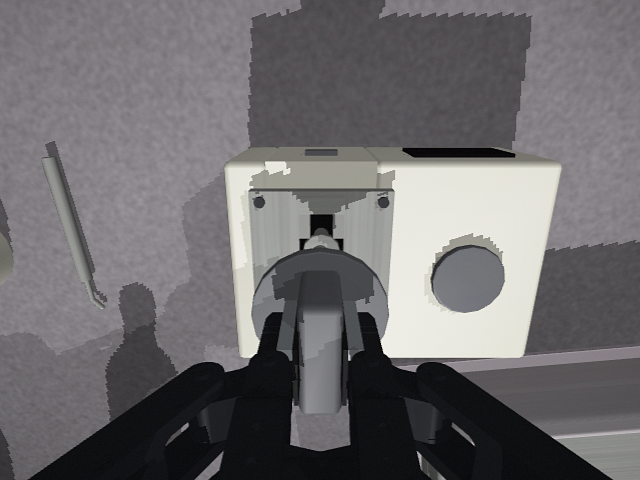

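The slot (column ~321) lines up with the wing and flange (column ~321). Descending gently.

step_arm([
  {"offset": [0.05,0.04,0.8],"rot": [0,0,0],"gripper": 0},
  {"offset": [0.05,0.04,1.6],"rot": [0,0,0],"gripper": 0},
  {"offset": [0.05,0.04,2.3],"rot": [0,0,0],"gripper": 0},
  {"offset": [0.05,0.04,2.7],"rot": [0,0,0],"gripper": 0},
  {"offset": [0.05,0.04,3.0],"rot": [0,0,0],"gripper": 0},
  {"offset": [0.05,0.04,3.2],"rot": [0,0,0],"gripper": 0},
  {"offset": [0.05,0.04,3.2],"rot": [0,0,0],"gripper": 0},
], squeeze=110)

```text
time_s: 6.15
eef_pos: [575.9, 166.8, 194.3]
ee_rot: [-0.0, 0.049, 0.999, 0.0]
force: [0.0, 0.7, -1.7]
grip_width: 0.167
grip_force: 108.9
```

step_arm([
  {"offset": [0,0,0.2],"rot": [0,0,0],"gripper": 0},
  {"offset": [0,0,0.4],"rot": [0,0,0],"gripper": 0},
  {"offset": [0,0,0.6],"rot": [0,0,0],"gripper": 0},
  {"offset": [0,0,0.8],"rot": [0,0,0],"gripper": 0},
  {"offset": [0,0,0.8],"rot": [0,0,0],"gripper": 0},
])

```text
time_s: 6.65
eef_pos: [575.9, 166.8, 186.7]
ee_rot: [0.0, 0.049, 0.999, 0.0]
force: [-1.7, -0.6, 4.0]
grip_width: 0.167
grip_force: 109.7
```

step_arm([
  {"offset": [0,0,0.3],"rot": [0,0,0],"gripper": 0},
  {"offset": [0,0,0.6],"rot": [0,0,0],"gripper": 0},
  {"offset": [0,0,0.9],"rot": [0,0,0],"gripper": 0},
  {"offset": [0,0,1.2],"rot": [0,0,0],"gripper": 0},
  {"offset": [0,0,1.4],"rot": [0,0,0],"gripper": 0},
  {"offset": [0,0,1.5],"rot": [0,0,0],"gripper": 0},
  {"offset": [0,0,1.5],"rot": [0,0,0],"gripper": 0},
])

```text
time_s: 7.35
eef_pos: [576.0, 166.8, 172.2]
ee_rot: [0.001, 0.049, 0.999, 0.0]
force: [-3.8, -0.9, 9.6]
grip_width: 0.166
grip_force: 110.8
```

step_arm([
  {"offset": [0,0,0.1],"rot": [0,0,0],"gripper": 0},
  {"offset": [0,0,0.1],"rot": [0,0,0],"gripper": 0},
])

```text
time_s: 7.55
eef_pos: [576.1, 166.8, 171.9]
ee_rot: [0.001, 0.049, 0.999, 0.0]
force: [-5.8, -1.2, 13.0]
grip_width: 0.17
grip_force: 111.7
```

step_arm([
  {"offset": [0,0,0.1],"rot": [0,0,0],"gripper": 0},
  {"offset": [0,0,0.1],"rot": [0,0,0],"gripper": 0},
])

```text
time_s: 7.75
eef_pos: [576.1, 166.9, 171.8]
ee_rot: [0.001, 0.049, 0.999, 0.0]
force: [-9.2, -1.9, 20.4]
grip_width: 0.168
grip_force: 113.0
```

step_arm([
  {"offset": [0,0,0.1],"rot": [0,0,0],"gripper": 0},
  {"offset": [0,0,0.1],"rot": [0,0,0],"gripper": 0},
])

```text
time_s: 7.95
eef_pos: [576.0, 166.8, 171.8]
ee_rot: [0.001, 0.049, 0.999, -0.0]
force: [-12.6, -2.8, 28.3]
grip_width: 0.166
grip_force: 114.2
```

Hard stop at TCP z 171.8: flush. Now twist clockwise, keeping the push.

step_arm([
  {"offset": [0.02,0,0],"rot": [0,0,6],"gripper": 0},
  {"offset": [0.02,0,0],"rot": [0,0,12],"gripper": 0},
  {"offset": [0.02,0.01,0],"rot": [0,0,18],"gripper": 0},
  {"offset": [0.01,0.01,0],"rot": [0,0,24],"gripper": 0},
  {"offset": [0.01,0.02,0],"rot": [0,0,30],"gripper": 0},
  {"offset": [0.01,0.02,0],"rot": [0,0,30],"gripper": 0},
])

```text
time_s: 8.55
eef_pos: [577.6, 167.0, 171.9]
ee_rot: [0.004, 0.307, 0.952, 0.001]
force: [0.1, -0.9, 21.4]
grip_width: 0.167
grip_force: 112.8
```

```bash
cat > st.py <<'E'
from h import *
s=sense()
Rm=R.from_quat(s['ee_rot'],scalar_first=True).as_matrix()
print(s['time_s'],s['joints'].round(3),s['eef_pos'].round(2),s['force'].round(1),s['wrist_torque'].round(2),np.degrees(np.arctan2(Rm[1,0],Rm[0,0])),s['grip_force'])
E
python3 st.py
```

```text
8.55 [ 0.087  0.601  1.423 -0.     1.111 -0.859] [577.6  167.04 171.9 ] [ 0.1 -0.9 21.4] [-0.2   0.31 -0.09] 144.23407616440787 112.7881908416748
```

step_arm([
  {"offset": [0,0,0.03],"rot": [0,0,6],"gripper": 0},
  {"offset": [0,0,0.05],"rot": [0,0,12],"gripper": 0},
  {"offset": [0,0,0.05],"rot": [0,0,18],"gripper": 0},
  {"offset": [0,0,0.05],"rot": [0,0,24],"gripper": 0},
  {"offset": [0,0,0.05],"rot": [0,0,30],"gripper": 0},
  {"offset": [0,0,0.05],"rot": [0,0,36],"gripper": 0},
  {"offset": [0,0,0.05],"rot": [0,0,42],"gripper": 0},
  {"offset": [0,0,0.05],"rot": [0,0,48],"gripper": 0},
  {"offset": [0,0,0.05],"rot": [0,0,54],"gripper": 0},
  {"offset": [0,0,0.05],"rot": [0,0,54],"gripper": 0},
])

```text
time_s: 9.55
eef_pos: [578.0, 166.5, 171.9]
ee_rot: [0.003, 0.706, 0.709, 0.003]
force: [-0.2, -5.4, 24.9]
grip_width: 0.168
grip_force: 113.2
```

```bash
python3 st.py
```

```text
9.55 [ 0.086  0.601  1.422 -0.002  1.11   0.083] [577.95 166.45 171.91] [-0.2 -5.4 24.9] [-0.79  0.36 -0.07] 90.24101941037837 113.22209000587463
```

step_arm([
  {"offset": [0,0,0.03],"rot": [0,0,3],"gripper": 0},
  {"offset": [0,0,0.03],"rot": [0,0,6],"gripper": 0},
  {"offset": [0,0,0.03],"rot": [0,0,6],"gripper": 0},
])

```text
time_s: 9.85
eef_pos: [577.1, 166.7, 171.8]
ee_rot: [0.002, 0.741, 0.672, 0.002]
force: [-6.5, -4.6, 30.3]
grip_width: 0.168
grip_force: 114.0
```

```bash
python3 st.py
```

```text
9.85 [ 8.700e-02  6.000e-01  1.423e+00 -1.000e-03  1.112e+00  1.860e-01] [577.15 166.73 171.79] [-6.5 -4.6 30.3] [-0.56  1.49  0.21] 84.36739584725906 113.96849155426025
```

step_arm([
  {"offset": [0,0,0],"rot": [0,0,2],"gripper": 0},
  {"offset": [0,0,0],"rot": [0,0,2],"gripper": 0},
])

```text
time_s: 10.05
eef_pos: [576.8, 166.9, 171.8]
ee_rot: [0.002, 0.752, 0.659, 0.002]
force: [-8.8, -3.3, 31.0]
grip_width: 0.165
grip_force: 114.2
```

```bash
python3 st.py
```

```text
10.05 [ 8.700e-02  6.000e-01  1.424e+00 -1.000e-03  1.112e+00  2.200e-01] [576.8  166.93 171.81] [-8.8 -3.3 31. ] [-0.49  1.78  0.27] 82.41062581931321 114.1707193851471
```

step_arm([
  {"offset": [0,0,0],"rot": [0,0,2],"gripper": 0},
  {"offset": [0,0,0],"rot": [0,0,2],"gripper": 0},
  {"offset": [0,0,0],"rot": [0,0,2],"gripper": 0},
])

```text
time_s: 10.35
eef_pos: [576.5, 167.1, 171.8]
ee_rot: [0.002, 0.763, 0.646, 0.002]
force: [-10.3, -2.4, 32.5]
grip_width: 0.17
grip_force: 114.4
```

```bash
python3 st.py
python3 - <<'E'
from h import *
c=snap('wrist');save(c,'w4.png');s=c['s']
Rm=R.from_quat(s['ee_rot'],scalar_first=True).as_matrix()
P=np.array([[Rm.T@(bydepth(c,u,v)-s['eef_pos']) for u in range(285,356)] for v in range(260,430)])
m=abs(P[...,2]-44.5)<4; m&=abs(P[...,1])<12; Q=P[m]
print(cv2.minAreaRect(Q[:,:2].astype(np.float32)))
F=np.array([bydepth(c,u,v) for u in range(255,385) for v in range(255,300)]);F=F[abs(F[:,2]-94)<4]
print('flange top z',np.median(F[:,2]),np.linalg.svd(F-F.mean(0),full_matrices=0)[2][2])
E
```

```text
10.35 [ 8.700e-02  6.000e-01  1.424e+00 -1.000e-03  1.113e+00  2.540e-01] [576.48 167.11 171.79] [-10.3  -2.4  32.5] [-0.33  2.12  0.45] 80.47404923033218 114.39605712890625
((-0.5970478057861328, 1.0328197479248047), (22.90443229675293, 46.14964294433594), 87.57183837890625)
flange top z 93.47329846823322 [0.00180102 0.00115314 0.99999771]
```

View pics/w4.png

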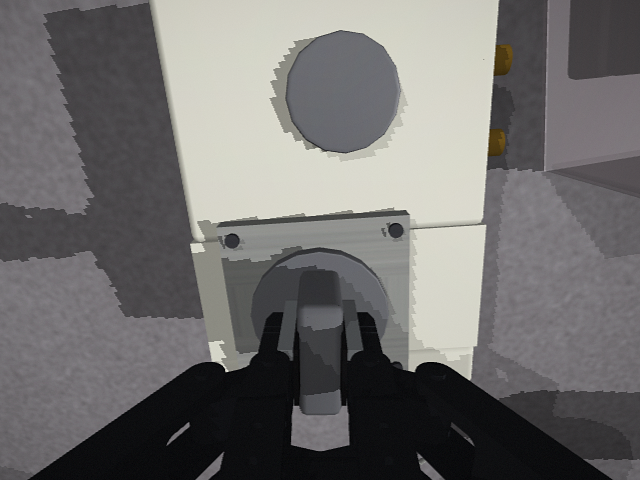

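The cap is turned a quarter, flange seated flat on the plate (top about 94 mm), with torque building against the stop. Brief hold check, then hand in.

step_arm([
  {"offset": [0,0,0],"rot": [0,0,0],"gripper": 0},
  {"offset": [0,0,0],"rot": [0,0,0],"gripper": 0},
  {"offset": [0,0,0],"rot": [0,0,0],"gripper": 0},
  {"offset": [0,0,0],"rot": [0,0,0],"gripper": 0},
  {"offset": [0,0,0],"rot": [0,0,0],"gripper": 0},
])

```text
time_s: 10.9
eef_pos: [576.5, 167.1, 171.8]
ee_rot: [0.002, 0.763, 0.646, 0.002]
force: [-11.1, -2.4, 32.7]
grip_width: 0.169
grip_force: 114.4
```

```bash
python3 st.py; python3 -c "
from rig import *
print(finish_job())"
```

```text
10.9 [ 8.700e-02  6.000e-01  1.424e+00 -1.000e-03  1.113e+00  2.540e-01] [576.48 167.12 171.81] [-11.1  -2.4  32.7] [-0.27  2.11  0.4 ] 80.47481717607529 114.39672589302063
the job is handed in; nothing more can be done
None
```

I handed the job in at about 11 s: the wing cap is in the socket, pushed flush and turned clockwise to the stop, and the gripper is still holding it down with about 33 N. The plunger and carrier joints can't be read, so "flush" and "at the stop" come from the hard stop in height, the camera depth and the rising wrist torque. No other loose thing was touched.

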